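# Slide the cooled biscotti off the baking tray into the biscuit box and shut it

## Task

The biscotti have cooled: pick the baking tray up by its handle, carry it over to the open biscuit box and tip it so that all three slide off the open front into the box, low enough over the box that they do not drop far and without ever touching them with the gripper. Set the empty tray back down flat on the worktop, clear of the box, then shut the lid of the box fully so that they stay crisp. Leave the other things on the worktop where they are.

Things in the scene. Friction and masses are not known exactly. Their poses are not given: they have to be found in the camera images.
- tray: shallow dark-grey metal baking tray, sheet 170 mm long (its x) by 120 mm wide (its y), 3 mm thick, with turned-up rims on three sides (sides 19 mm, back 23 mm high) and an open flat front at +x; black handle at the back (-x). Origin: centre of the underside of the sheet; z up. About 0.2 kg; biscotti on it begin to slide at a tilt of about 16 to 23 degrees
- tray_handle (a point): centre of the tray's black handle, a straight bar along the tray's x, 96 mm long, 22 mm wide (y), 20 mm tall (z); it lies 148 mm behind the tray's origin (tray x = -0.148) and 38 mm above the tray's underside; nothing below it. Axes as the tray's
- tray_lip (a point): middle of the open front edge of the tray, at tray x = +0.085, on the upper face of the sheet. Axes as the tray's
- biscotto_1: biscotto, brown oblong biscuit with round ends, 72 mm long (x), 28 mm wide (y), 18 mm thick (z); origin in the centre of its underside. The one at the tray's right (-y) side of three lying side by side on the tray, lengthwise towards its open front
- biscotto_2: biscotto, brown oblong biscuit with round ends, 72 mm long (x), 28 mm wide (y), 18 mm thick (z); origin in the centre of its underside. The middle one of three lying side by side on the tray, lengthwise towards its open front
- biscotto_3: biscotto, brown oblong biscuit with round ends, 72 mm long (x), 28 mm wide (y), 18 mm thick (z); origin in the centre of its underside. The one at the tray's left (+y) side of three lying side by side on the tray, lengthwise towards its open front
- biscuit_box: cream enamel box, 150 mm (its x) by 190 mm (its y), 90 mm high, walls and floor 4 mm, open on top, standing fixed on the worktop; origin: centre of its underside, z up. The lid is hinged along its back (+x) top edge; wire loops on the two ends (at -y and +y, 48 mm up) stick out 15 mm
- box_mouth (a point): centre of the box's open mouth, at rim height (90 mm above its underside). Axes as the box's
- box_lid (a joint): angle of the box's wooden lid: 0 = shut, 1.57 = standing upright, 1.8 = leaning fully back (stop). It starts open, stays where it is left above about 1.3 rad and falls shut by its own weight below that
- lid_edge (a point): middle of the lid's free edge, on its outer face (the top when shut, the back when open). The lid is 165 mm from hinge to free edge, 198 mm wide, 12 mm thick, with an 8 mm plug on its inner face that drops into the mouth. Site axes: x from the edge towards the hinge side (inwards along the lid), y along the edge, z out of the outer face
- lid_hinge (a point): middle of the lid's hinge line, on the box's back top edge (box x = +0.075, 90 mm up); its y axis is the hinge axis, shared with the box's y
- espresso_cup: bystander: white espresso cup with a handle, 59x83x55 mm, standing; origin at the underside
- teaspoon: bystander: metal teaspoon, 130x27x11 mm, lying; origin at the underside
- jam_jar: bystander: glass jam jar with a white lid, diameter 64, height 87 mm, standing; origin at the underside
- vanilla_bottle: bystander: small brown dropper bottle, diameter 33, height 102 mm, standing; origin at the underside
- salt_jar: bystander: spice jar with a yellow cap and green contents, diameter 42, height 96 mm, standing; origin at the underside
- pepper_jar: bystander: spice jar with a yellow cap and tan contents, diameter 42, height 96 mm, standing; origin at the underside

How it is judged:
By the outcome, as a careful person would: the job done as asked, in the order asked, and still so for the second after the job is handed in, with the robot touching nothing.
It also fails if it takes over 72 s, if anything falls off the work surface, if the arm or the gripper's body presses on something with over 40 N, if the wrist force passes 120 N, or if a joint passes its speed limit or range.

## Robot

A 6-joint arm with a two-finger parallel gripper is mounted at the origin on a cart in front of the work surface, level with it; the furniture and walls round the work are solid. World frame = base frame: x ahead of the robot, y to its left, z up, the work surface at z = 0. Lengths are in mm, angles in degrees, forces in N, time in s.
With the tool pointing down it reaches from about 300 to 850 mm from the base axis. Payload 4.2 kg.
Tool frame: the origin (TCP) lies on the centre line of the jaws, within the pads' length; the fingertips stand 14 mm ahead of it and the grasp point (between the pads) lies 5 mm behind it; z points along the fingers, y is the line along which they close (so a half turn about z gives the same grasp; the last joint's range is limited). The gripper opens to 91 mm and grips with 3 to 60 N. Pads are 32 mm wide; open, the fingers measure 118 mm over their backs; the gripper's body (76 mm by 178 mm) begins 60 mm behind the grasp point.
Start: joints at [72.536, 18.312, 89.639, -0, 72.044, -1.146], TCP at [161.557, 551.852, 227.976] pointing down, gripper open.
Joint ranges: [-177.97, 177.97], [-48.28, 115.42], [12.27, 149.76], [-77.06, 257.06], [2.81, 150.46], [-146.56, 146.56]. Speed limits (degrees/s): [147.25, 147.25, 180, 180, 180, 180].

## Interface

Orientations are given as [roll, pitch, yaw] about the fixed x, y, z axes, in that order (R = Rz(yaw) Ry(pitch) Rx(roll)).
In Python, from workcell import * gives the robot as it stands. The module is installed in compiled form; this text tells all that it offers.
- The arm moves only by the shell command python3 -m crank 'ROWS' [FORCE]. ROWS is JSON, a list of rows, each an object of numbers: "grip": the finger opening in m, from 0 to 0.0912; "x", "y", "z": the shift along the tool's x, y, z in m; "yaw": the turn about the tool's z in rad. In form: [{"grip": .., "x": .., "y": .., "z": .., "yaw": ..}, ...]. A call has exactly 5 rows; each row is the pose to reach, as a shift and turn from the pose commanded when the call began, along the tool's axes at that moment; what a row does not reach only later rows make up. A row lasts 1/12 s, in which the tool goes at most 41.7 mm and 7.16 degrees, less where a joint would pass 70% of its speed; a pose out of reach is approached as far as the arm can. A call with a gripper value outside its range is refused whole. The fingers move at their own pace and stop on an object; FORCE is the grip in N (left out, the last holds). Time passes only in rows, so rows that repeat a pose let the fingers close, or fill a call up. It gives the time, the measured TCP pose, the force, the opening and the grip force at its end, in the units of the state.
- state(): the state, without advancing time (a new reading comes with each control period).
- grab_frame(name): name is "side" or "top"; returns the picture (420x560x3 uint8, red, green, blue); there is no depth.
- camera_model(name): a dict with "intrinsics" (3x3 intrinsics, pixels), "distortion" ([k1, k2, p1, p2, k3] as OpenCV has them; the pictures are not rectified), "R" (3x3) and "t" (3): a world point X has camera coordinates R X + t. Camera axes: x right, y down, z forward; pixel columns grow to the right and rows downward; lengths in mm; the calibration is good to about 2 mm. A picture is of the moment at which its call begins. camera_model takes no time and is no camera call.
- job_done(): hands the job in; it is judged then, once.
The state is a dict: "time_s": time; "qpos": joint angles; "qvel": joint speeds; "effort": joint torques, N m; "ee_pos": TCP position; "ee_rot": TCP orientation; "force": force on the tool from outside, world axes, zero at the start; "torque": the same for the moment, N m; "gripper_width": finger opening in mm; "gripper_force": force on a finger pad.
Only numpy, scipy, OpenCV 4.12 (cv2) and the standard library are available. Lean on these libraries where they do the work, as an engineer would, in place of code of your own. Each camera call takes 0.05 s, during which the arm holds its last target. There are 200 camera calls.

## Working session

There is one attempt and no reset: what is moved stays moved. The work goes in short steps, Python scripts to look and compute and a shell command to move; the robot and the scene stay as the last step left them, time stands still between calls to the robot, and variables do not carry over. Pictures are saved under pics/ and viewed, at most 10 in all, crops included, and the job is handed in when it is done.

```bash
mkdir -p pics; python3 - <<'E'
from workcell import *
import cv2,numpy as np
for n in("side","top"):
    f=grab_frame(n); cv2.imwrite(f"pics/{n}0.png",cv2.resize(f[:,:,::-1],(784,588)))
    cv2.imwrite(f"pics/{n}0raw.png",f[:,:,::-1])
    print(n,camera_model(n))
print(state())
E
```

```text
side {'intrinsics': array([[411.95036956,   0.        , 282.43663791],
       [  0.        , 411.95036956, 204.42159763],
       [  0.        ,   0.        ,   1.        ]]), 'distortion': array([-0.08216129,  0.        ,  0.        ,  0.        ,  0.        ]), 'R': array([[ 0.83921359, -0.54354359, -0.01676072],
       [-0.216432  , -0.30557141, -0.92724501],
       [ 0.49887649,  0.78178416, -0.3740799 ]]), 't': array([-461.1468021 ,  235.04464414,  737.87899109])}
top {'intrinsics': array([[395.00348576,   0.        , 278.6792602 ],
       [  0.        , 395.00348576, 206.56512061],
       [  0.        ,   0.        ,   1.        ]]), 'distortion': array([0.00715714, 0.        , 0.        , 0.        , 0.        ]), 'R': array([[ 0.02089464, -0.99955171,  0.02144262],
       [-0.98153236, -0.02458766, -0.18970943],
       [ 0.19015161, -0.01708272, -0.9816061 ]]), 't': array([  28.71912204,  571.43740647, 1185.06281419])}
{'time_s': 0.1, 'qpos': array([ 7.25353334e+01,  1.83464265e+01,  8.96982300e+01, -1.61933912e-03,
        7.20444522e+01, -1.14594558e+00]), 'qvel': array([ 0.01231255, -0.08126592, -0.10259666,  0.08475155, -0.006879  ,
        0.11457201]), 'effort': array([-2.21678038e-04, -4.13333130e+01, -2.32513994e+01,  7.29122409e-02,
        4.20729700e-02, -6.92009053e-05]), 'ee_pos': array([161.44387174, 551.42723096, 227.22793445]), 'ee_rot': array([-1.79910878e+02, -2.42714100e-04,  1.63681779e+02]), 'force': array([0.26673157, 0.50360777, 0.73281733]), 'torque': array([-0.01739899, -0.04272779, -0.02802034]), 'gripper_force': 0.0, 'gripper_width': 91.436432441122}
```

View pics/top0.png

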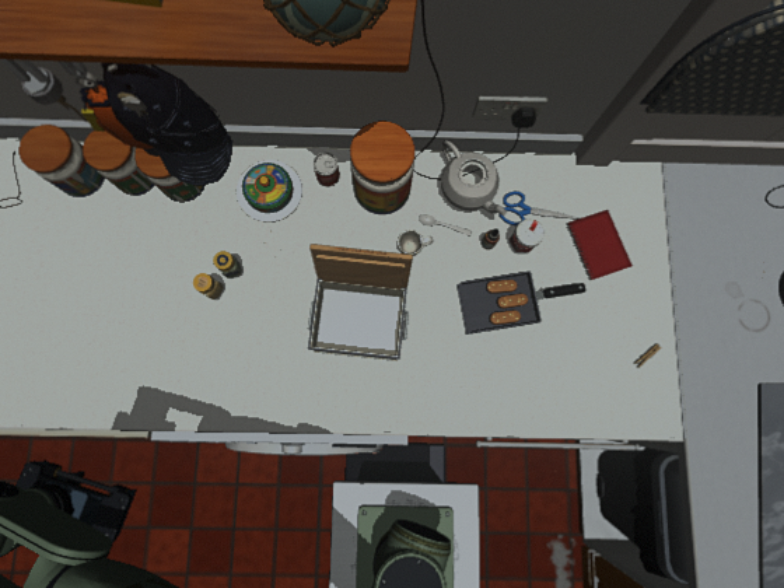

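View pics/side0.png

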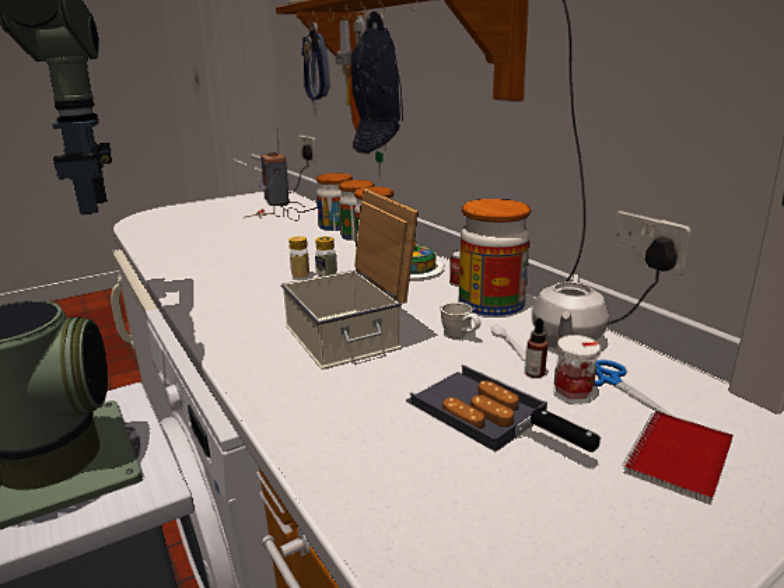

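Top view (784 px): tray around (500,303) with its open front facing left (+y) and its handle ending at (585,289). The box is at (358,318), with the lid standing open at its back. I'll take enlarged crops for precise corners.

```bash
cat >h.py <<'E'
import cv2,numpy as np
from workcell import *
def ray(n,uv):
    c=camera_model(n); p=cv2.undistortPoints(np.array([[uv]],float),c["intrinsics"],c["distortion"])[0,0]
    R=c["R"]; return -R.T@c["t"], R.T@np.array([p[0],p[1],1.])
def onz(n,uv,z):
    o,d=ray(n,uv); return (o+d*(z-o[2])/d[2]).round(1)
def tri(a,b):
    (o1,d1),(o2,d2)=ray("top",a),ray("side",b)
    s=np.linalg.lstsq(np.c_[d1,-d2],o2-o1,rcond=None)[0]
    p,q=o1+d1*s[0],o2+d2*s[1]; return ((p+q)/2).round(1),np.linalg.norm(p-q).round(1)
def proj(n,X):
    c=camera_model(n); return cv2.projectPoints(np.array([X],float),cv2.Rodrigues(c["R"])[0],c["t"],c["intrinsics"],c["distortion"])[0][0,0]
E
python3 - <<'E'
import cv2,numpy as np
from h import *
f=cv2.imread("pics/top0raw.png")
cv2.imwrite("pics/topcrop.png",cv2.resize(f[170:260,215:425],None,fx=3.8,fy=3.8,interpolation=cv2.INTER_CUBIC))
s=cv2.imread("pics/side0raw.png")
cv2.imwrite("pics/sidecrop.png",cv2.resize(s[130:330,195:435],None,fx=3,fy=3,interpolation=cv2.INTER_CUBIC))
hsv=cv2.cvtColor(f,cv2.COLOR_BGR2HSV)
def rects(m,x0,x1,y0,y1,z,amin):
    k=np.zeros(m.shape,np.uint8);k[y0:y1,x0:x1]=m[y0:y1,x0:x1]*255
    for c in cv2.findContours(k,0,1)[0]:
        if cv2.contourArea(c)>amin:
            r=cv2.minAreaRect(c);print(np.round(r[0],1),np.round(r[1],1),round(r[2],1),onz("top",r[0],z)); print([onz("top",p,z)[:2].tolist() for p in cv2.boxPoints(r)])
print("bisc");rects((hsv[...,0]<20)&(hsv[...,1]>100)&(hsv[...,2]>60),325,390,190,240,21,40)
print("dark");rects(hsv[...,2]<90,320,425,185,245,3,30)
print("black");rects(hsv[...,2]<45,380,425,185,245,48,20)
E
```

```text
bisc
[360.5 226.2] [ 8.2 21.3] 83.7 [ 519.7 -222.5   21. ]
[[528.2, -187.1], [537.5, -255.6], [511.2, -257.8], [502.0, -189.6]]
[366.  214.3] [ 8.2 20.5] 81.9 [ 558.8 -240.9   21. ]
[[566.5, -206.3], [577.6, -272.4], [551.1, -275.4], [540.0, -209.6]]
[358. 204.] [ 8. 20.] 90.0 [ 592.  -215.7   21. ]
[[604.4, -183.3], [606.1, -248.5], [579.6, -247.9], [578.0, -183.0]]
dark
[372.9 212.7] [38.1 90.1] 80.5 [ 567.9 -268.3    3. ]
[[602.2, -112.2], [660.0, -408.4], [533.9, -423.3], [478.6, -132.3]]
[419.8 191.4] [15.6  4.4] 66.0 [ 643.5 -426.2    3. ]
[[664.4, -409.9], [670.9, -423.5], [622.6, -442.4], [616.3, -428.8]]
black
[382.5 217.5] [ 5. 23.] 0.0 [ 544.9 -286.4   48. ]
[[508.2, -277.5], [581.7, -279.6], [582.1, -295.5], [508.6, -293.2]]
[402.6 207.1] [ 6.4 29.1] 81.0 [ 580.  -351.5   48. ]
[[581.7, -304.1], [598.7, -396.6], [578.3, -398.8], [561.4, -306.7]]
```

View pics/topcrop.png

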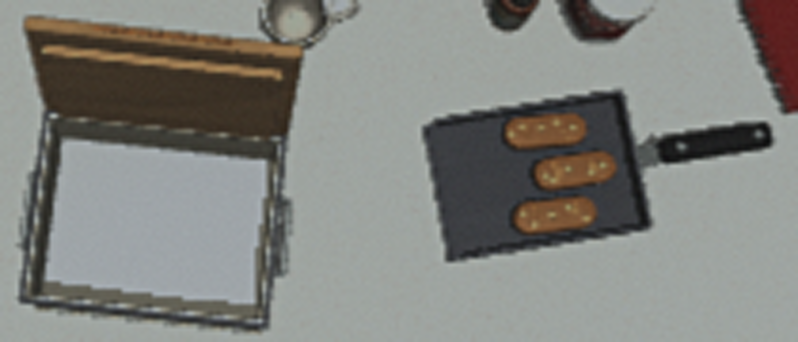

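View pics/sidecrop.png

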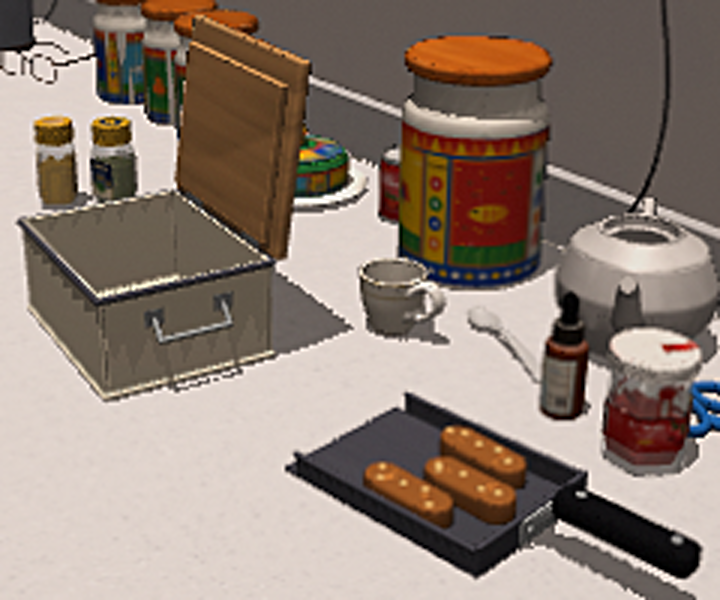

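The top crop shows the box rim corners near (22,300), (267,328), (285,137) and (48,112). The tray corners are near (427,125), (447,260), (622,92) and (650,228), and the handle runs from (660,150) to (772,135). In the side crop the rim corners are near (22,222), (100,298) and (272,262).

```bash
python3 - <<'E'
from h import *
T=lambda u,v:(215+u/3.8-.37,170+v/3.8-.37); S=lambda u,v:(195+u/3-.33,130+v/3-.33)
for nm,a,b in [("box F+y",(22,300),(22,222)),("box F-y",(267,328),(100,298)),("box B-y",(285,137),(272,262)),
 ("lid top +y outer",(28,18),(195,15)),("lid top -y outer",(300,47),(307,63)),
 ("handle end",(772,135),(690,556)),("tray FL",(427,125),(407,396)),("tray FR",(447,260),(291,465)),("tray BR",(650,228),(476,575)),("tray BL",(622,92),(585,472))]:
    print(nm,*tri(T(*a),S(*b)))
for p in [(22,300),(267,328),(285,137),(48,112)]: print("rim",onz("top",T(*p),90))
for p in [(427,125),(447,260)]: print("trayfront",onz("top",T(*p),15))
for p in [(622,92),(650,228)]: print("trayback",onz("top",T(*p),22))
for p in [(660,150),(772,135)]: print("handle",onz("top",T(*p),46))
E
```

```text
box F+y [433.7 213.5  83.9] 2.3
box F-y [416.1  20.2  89.6] 3.2
box B-y [567.1   9.5  85.5] 2.4
lid top +y outer [614.2 199.8 247.8] 6.0
lid top -y outer [600.6   7.2 245.3] 2.4
handle end [ 586.8 -400.7   42.8] 4.4
tray FL [ 599.6 -118.4   10.3] 7.0
tray FR [ 483.2 -135.4    1. ] 3.5
tray BR [ 510.2 -306.4    4.1] 6.1
tray BL [ 626.3 -281.8   21.2] 2.7
rim [432.1 213.1  90. ]
rim [414.6  20.8  90. ]
rim [567.3   9.1  90. ]
rim [583.  199.6  90. ]
trayfront [ 595.6 -115.8   15. ]
trayfront [ 480.  -132.4   15. ]
trayback [ 627.3 -282.5   22. ]
trayback [ 510.3 -303.    22. ]
handle [ 572.8 -306.3   46. ]
handle [ 587.9 -401.    46. ]
```

```bash
R='[{"grip":0.0912,"x":-0.026,"y":-0.030,"z":0,"yaw":0},{"grip":0.0912,"x":-0.052,"y":-0.060,"z":0,"yaw":0}]' >/dev/null
python3 -m crank '[{"grip":0.06,"x":-0.026,"y":-0.030,"z":0,"yaw":0},{"grip":0.06,"x":-0.052,"y":-0.060,"z":0,"yaw":0},{"grip":0.06,"x":-0.079,"y":-0.090,"z":0,"yaw":0},{"grip":0.06,"x":-0.105,"y":-0.120,"z":0,"yaw":0},{"grip":0.06,"x":-0.131,"y":-0.150,"z":0,"yaw":0}]' 60
python3 -m crank '[{"grip":0.06,"x":-0.026,"y":-0.030,"z":0,"yaw":0},{"grip":0.06,"x":-0.052,"y":-0.060,"z":0,"yaw":0},{"grip":0.06,"x":-0.079,"y":-0.090,"z":0,"yaw":0},{"grip":0.06,"x":-0.105,"y":-0.120,"z":0,"yaw":0},{"grip":0.06,"x":-0.131,"y":-0.150,"z":0,"yaw":0}]'
```

```text
time_s: 0.52
ee_pos: [245.3, 369.1, 227.5]
ee_rot: [-180.0, -0.0, 163.7]
force: [0.1, -0.2, -0.5]
gripper_width: 61.4
gripper_force: 0.0
time_s: 0.93
ee_pos: [328.8, 188.4, 227.8]
ee_rot: [180.0, 0.0, 163.7]
force: [0.4, -0.1, 0.4]
gripper_width: 59.7
gripper_force: 0.0
```

```bash

python3 -m crank '[{"grip":0.06,"x":-0.026,"y":-0.030,"z":0,"yaw":0},{"grip":0.06,"x":-0.052,"y":-0.060,"z":0,"yaw":0},{"grip":0.06,"x":-0.079,"y":-0.090,"z":0,"yaw":0},{"grip":0.06,"x":-0.105,"y":-0.120,"z":0,"yaw":0},{"grip":0.06,"x":-0.131,"y":-0.150,"z":0,"yaw":0}]'
python3 -m crank '[{"grip":0.06,"x":-0.026,"y":-0.030,"z":0,"yaw":0},{"grip":0.06,"x":-0.052,"y":-0.060,"z":0,"yaw":0},{"grip":0.06,"x":-0.079,"y":-0.090,"z":0,"yaw":0},{"grip":0.06,"x":-0.105,"y":-0.120,"z":0,"yaw":0},{"grip":0.06,"x":-0.131,"y":-0.150,"z":0,"yaw":0}]'
python3 -m crank '[{"grip":0.06,"x":-0.026,"y":-0.030,"z":0,"yaw":0},{"grip":0.06,"x":-0.052,"y":-0.060,"z":0,"yaw":0},{"grip":0.06,"x":-0.079,"y":-0.090,"z":0,"yaw":0},{"grip":0.06,"x":-0.105,"y":-0.120,"z":0,"yaw":0},{"grip":0.06,"x":-0.131,"y":-0.150,"z":0,"yaw":0}]'
python3 -m crank '[{"grip":0.06,"x":0,"y":0,"z":0,"yaw":0.12},{"grip":0.06,"x":0,"y":0,"z":0,"yaw":0.24},{"grip":0.06,"x":0,"y":0,"z":0,"yaw":0.36},{"grip":0.06,"x":0,"y":0,"z":0,"yaw":0.48},{"grip":0.06,"x":0,"y":0,"z":0,"yaw":0.6}]'
python3 -m crank '[{"grip":0.06,"x":0,"y":0,"z":0,"yaw":0.12},{"grip":0.06,"x":0,"y":0,"z":0,"yaw":0.24},{"grip":0.06,"x":0,"y":0,"z":0,"yaw":0.36},{"grip":0.06,"x":0,"y":0,"z":0,"yaw":0.48},{"grip":0.06,"x":0,"y":0,"z":0,"yaw":0.505}]'
```

```text
time_s: 1.35
ee_pos: [412.4, 7.5, 227.9]
ee_rot: [180.0, -0.0, 163.7]
force: [0.5, 0.5, -0.1]
gripper_width: 60.6
gripper_force: 0.0
time_s: 1.77
ee_pos: [496.0, -173.2, 227.5]
ee_rot: [180.0, -0.0, 163.6]
force: [0.7, 0.6, -0.3]
gripper_width: 60.1
gripper_force: 0.0
time_s: 2.18
ee_pos: [579.7, -353.8, 227.2]
ee_rot: [180.0, -0.1, 163.7]
force: [1.1, 0.9, 0.2]
gripper_width: 59.9
gripper_force: 0.0
time_s: 2.6
ee_pos: [579.2, -352.0, 227.0]
ee_rot: [-180.0, -0.1, 128.9]
force: [0.8, 0.3, 0.4]
gripper_width: 59.5
gripper_force: 0.0
time_s: 3.02
ee_pos: [579.2, -351.8, 227.2]
ee_rot: [-180.0, -0.1, 100.2]
force: [-0.8, 0.0, -0.3]
gripper_width: 59.7
gripper_force: 0.0
```

```bash

python3 -m crank '[{"grip":0.06,"x":0,"y":0,"z":0.035,"yaw":0},{"grip":0.06,"x":0,"y":0,"z":0.07,"yaw":0},{"grip":0.06,"x":0,"y":0,"z":0.105,"yaw":0},{"grip":0.06,"x":0,"y":0,"z":0.13,"yaw":0},{"grip":0.06,"x":0,"y":0,"z":0.15,"yaw":0}]'
python3 -m crank '[{"grip":0.06,"x":0,"y":0,"z":0.015,"yaw":0},{"grip":0.06,"x":0,"y":0,"z":0.03,"yaw":0},{"grip":0.06,"x":0,"y":0,"z":0.04,"yaw":0},{"grip":0.06,"x":0,"y":0,"z":0.044,"yaw":0},{"grip":0.06,"x":0,"y":0,"z":0.044,"yaw":0}]'
python3 - <<'E'
from h import *
t=grab_frame("top")[...,::-1][150:260,300:440]; s=grab_frame("side")[...,::-1][230:370,270:450]
cv2.imwrite("pics/g1.png",np.hstack([cv2.resize(t,(400,314)),cv2.resize(s,(400,314))]))
E
```

```text
time_s: 3.43
ee_pos: [578.1, -351.1, 74.6]
ee_rot: [-179.8, -0.2, 100.5]
force: [0.5, 0.4, 0.2]
gripper_width: 60.1
gripper_force: 0.0
time_s: 3.85
ee_pos: [579.0, -351.6, 32.8]
ee_rot: [-179.9, -0.1, 100.4]
force: [0.4, 0.8, -0.7]
gripper_width: 60.1
gripper_force: 0.0
```

View pics/g1.png

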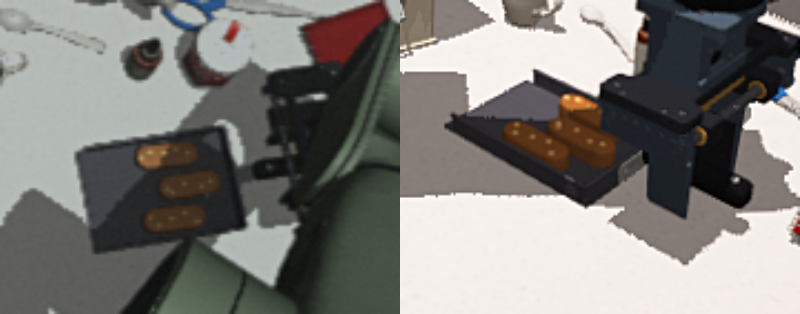

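The crops show the handle lying between the two open fingers, with the tray and biscotti undisturbed. Next I close and lift slowly.

```bash

python3 -m crank '[{"grip":0.03,"x":0,"y":0,"z":0,"yaw":0},{"grip":0.02,"x":0,"y":0,"z":0,"yaw":0},{"grip":0.01,"x":0,"y":0,"z":0,"yaw":0},{"grip":0.01,"x":0,"y":0,"z":0,"yaw":0},{"grip":0.01,"x":0,"y":0,"z":0,"yaw":0}]' 60
python3 -m crank '[{"grip":0.01,"x":0,"y":0,"z":0,"yaw":0},{"grip":0.01,"x":0,"y":0,"z":-0.004,"yaw":0},{"grip":0.01,"x":0,"y":0,"z":-0.01,"yaw":0},{"grip":0.01,"x":0,"y":0,"z":-0.018,"yaw":0},{"grip":0.01,"x":0,"y":0,"z":-0.03,"yaw":0}]'
python3 -m crank '[{"grip":0.01,"x":0,"y":0,"z":-0.012,"yaw":0},{"grip":0.01,"x":0,"y":0,"z":-0.024,"yaw":0},{"grip":0.01,"x":0,"y":0,"z":-0.034,"yaw":0},{"grip":0.01,"x":0,"y":0,"z":-0.038,"yaw":0},{"grip":0.01,"x":0,"y":0,"z":-0.04,"yaw":0}]'
python3 - <<'E'
from h import *
t=grab_frame("top")[...,::-1][150:260,300:440]; s=grab_frame("side")[...,::-1][190:330,270:450]
cv2.imwrite("pics/g2.png",np.hstack([cv2.resize(t,(400,314)),cv2.resize(s,(400,314))]))
E
```

```text
time_s: 4.37
ee_pos: [579.6, -352.0, 34.3]
ee_rot: [180.0, 0.0, 100.4]
force: [-0.9, -0.3, 0.7]
gripper_width: 29.8
gripper_force: 0.0
time_s: 4.78
ee_pos: [578.8, -351.6, 63.7]
ee_rot: [-179.9, -0.1, 100.4]
force: [0.4, -0.7, -3.2]
gripper_width: 21.9
gripper_force: 60.0
time_s: 5.2
ee_pos: [580.0, -352.3, 105.6]
ee_rot: [179.9, 0.1, 100.4]
force: [-0.1, -0.4, -3.2]
gripper_width: 21.8
gripper_force: 60.0
```

View pics/g2.png

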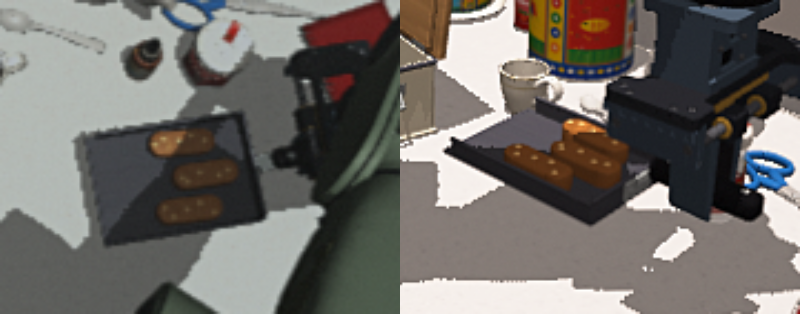

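The tray is lifted, with all three biscotti still side by side. From the corners at top (83,133), (107,243), (240,113), (265,215) and the matching side points I'll estimate any sag.

```bash
python3 - <<'E'
from h import *
T=lambda u,v:(300+u/2.857,150+v/2.857); S=lambda u,v:(270+(u-400)/2.222,190+v/2.243)
for nm,a,b in [("FL",(83,133),(536,108)),("FR",(107,243),(446,148)),("BR",(265,215),(592,214)),("BL",(241,113),(630,130))]: print(nm,*tri(T(*a),S(*b)))
E
```

```text
FL [ 605.  -115.5   68.2] 2.8
FR [ 482.1 -138.9   73.1] 1.6
BR [ 513.1 -305.7   80.9] 6.9
BL [ 606.5 -265.8  114.1] 30.7
```

```bash

python3 -m crank '[{"grip":0.01,"x":0.002,"y":0,"z":-0.005,"yaw":0},{"grip":0.01,"x":0.006,"y":-0.001,"z":-0.015,"yaw":0},{"grip":0.01,"x":0.012,"y":-0.003,"z":-0.027,"yaw":0},{"grip":0.01,"x":0.02,"y":-0.005,"z":-0.037,"yaw":0},{"grip":0.01,"x":0.03,"y":-0.008,"z":-0.043,"yaw":0}]'
python3 -m crank '[{"grip":0.01,"x":0.01,"y":-0.0025,"z":-0.003,"yaw":0},{"grip":0.01,"x":0.02,"y":-0.005,"z":-0.004,"yaw":0},{"grip":0.01,"x":0.03,"y":-0.0075,"z":-0.004,"yaw":0},{"grip":0.01,"x":0.04,"y":-0.010,"z":-0.004,"yaw":0},{"grip":0.01,"x":0.05,"y":-0.0125,"z":-0.004,"yaw":0}]'
python3 -m crank '[{"grip":0.01,"x":0.01,"y":-0.0025,"z":0,"yaw":0},{"grip":0.01,"x":0.02,"y":-0.005,"z":0,"yaw":0},{"grip":0.01,"x":0.03,"y":-0.0075,"z":0,"yaw":0},{"grip":0.01,"x":0.04,"y":-0.010,"z":0,"yaw":0.01},{"grip":0.01,"x":0.05,"y":-0.0125,"z":0,"yaw":0.025}]'
python3 -m crank '[{"grip":0.01,"x":0.01,"y":-0.003,"z":0,"yaw":0.022},{"grip":0.01,"x":0.02,"y":-0.006,"z":0,"yaw":0.045},{"grip":0.01,"x":0.03,"y":-0.009,"z":0,"yaw":0.068},{"grip":0.01,"x":0.038,"y":-0.012,"z":0,"yaw":0.09},{"grip":0.01,"x":0.044,"y":-0.0145,"z":0,"yaw":0.112}]'
python3 - <<'E'
from h import *
s=state();p=s["ee_pos"];a=np.radians(s["ee_rot"][2]);d=np.array([478,-130])-p[:2]
print(p,s["ee_rot"],d@[np.cos(a),np.sin(a)],d@[np.sin(a),-np.cos(a)])
E
```

```text
time_s: 5.72
ee_pos: [566.7, -323.7, 149.2]
ee_rot: [179.9, 0.1, 100.4]
force: [0.4, -1.1, -2.5]
gripper_width: 21.7
gripper_force: 60.0
time_s: 6.13
ee_pos: [544.1, -275.6, 150.4]
ee_rot: [-180.0, -0.0, 100.4]
force: [0.1, -0.8, -3.7]
gripper_width: 21.6
gripper_force: 60.0
time_s: 6.55
ee_pos: [523.1, -229.1, 150.9]
ee_rot: [-180.0, -0.0, 98.9]
force: [-0.4, -0.3, -3.1]
gripper_width: 21.7
gripper_force: 60.0
time_s: 6.97
ee_pos: [501.7, -187.7, 150.9]
ee_rot: [-180.0, -0.0, 92.5]
force: [-0.5, 0.8, -3.3]
gripper_width: 21.5
gripper_force: 60.0
[ 501.7081251  -187.67386286  150.9336261 ] [-1.79980067e+02 -1.93149290e-02  9.24522625e+01] 58.63544541933057 -21.218722698692595
```

```bash

python3 -m crank '[{"grip":0.01,"x":0.009,"y":-0.003,"z":0,"yaw":0.02},{"grip":0.01,"x":0.018,"y":-0.006,"z":0,"yaw":0.04},{"grip":0.01,"x":0.027,"y":-0.01,"z":0,"yaw":0.06},{"grip":0.01,"x":0.036,"y":-0.013,"z":0,"yaw":0.08},{"grip":0.01,"x":0.044,"y":-0.016,"z":0,"yaw":0.1}]'
python3 -m crank '[{"grip":0.01,"x":0.006,"y":-0.002,"z":0,"yaw":0.015},{"grip":0.01,"x":0.011,"y":-0.003,"z":0,"yaw":0.025},{"grip":0.01,"x":0.014,"y":-0.004,"z":0,"yaw":0.03},{"grip":0.01,"x":0.015,"y":-0.004,"z":0,"yaw":0.03},{"grip":0.01,"x":0.015,"y":-0.004,"z":0,"yaw":0.03}]'
python3 - <<'E'
from h import *
t=grab_frame("top")[...,::-1][150:280,210:390]; s=grab_frame("side")[...,::-1][150:310,180:400]
cv2.imwrite("pics/g3.png",np.hstack([cv2.resize(t,(400,290)),cv2.resize(s,(400,290))]))
E
```

```text
time_s: 7.38
ee_pos: [483.8, -144.6, 150.9]
ee_rot: [-180.0, -0.0, 86.7]
force: [-0.6, 0.9, -2.9]
gripper_width: 21.4
gripper_force: 60.0
time_s: 7.8
ee_pos: [481.4, -130.2, 151.0]
ee_rot: [180.0, 0.0, 85.1]
force: [-0.5, -0.3, -2.7]
gripper_width: 21.5
gripper_force: 60.0
```

View pics/g3.png

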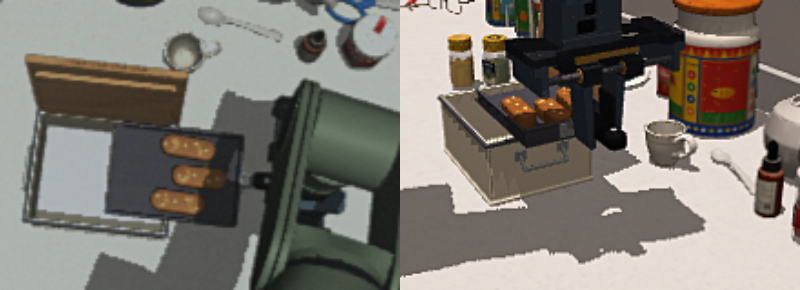

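Tray is level over the box, biscotti in place. The lip corners are at crop (107,124) and (107,214), so I can check centring.

```bash
python3 - <<'E'
from h import *
T=lambda u,v:(210+u/2.222,150+v/2.231)
c=np.array([499,110.7]);a=np.radians(-5);bx=np.array([np.cos(a),np.sin(a)]);by=np.array([-np.sin(a),np.cos(a)])
for nm,p,z in [("FL",(107,124),130),("FR",(107,214),130),("BR",(238,226),134),("BL",(243,134),134)]:
    q=onz("top",T(*p),z)[:2]-c; print(nm,(q@bx).round(1),(q@by).round(1))
q=state()["ee_pos"][:2]-c; print("tcp",q@bx,q@by)
E
```

```text
FL 58.8 -2.0
FR -58.9 -16.0
BR -56.0 -186.3
BL 64.8 -182.1
tcp 3.6027656281386276 -241.86774285337606
```

```bash

python3 -m crank '[{"grip":0.01,"x":0,"y":0,"z":0.005,"yaw":0},{"grip":0.01,"x":0,"y":0,"z":0.011,"yaw":0},{"grip":0.01,"x":0,"y":0,"z":0.016,"yaw":0},{"grip":0.01,"x":0,"y":0,"z":0.019,"yaw":0},{"grip":0.01,"x":0,"y":0,"z":0.02,"yaw":0}]'
python3 -m crank '[{"grip":0.01,"x":0,"y":0,"z":0.001,"yaw":0},{"grip":0.01,"x":0,"y":0,"z":0.002,"yaw":0},{"grip":0.01,"x":0,"y":0,"z":0.003,"yaw":0},{"grip":0.01,"x":0,"y":0,"z":0.003,"yaw":0},{"grip":0.01,"x":0,"y":0,"z":0.003,"yaw":0}]'
```

```text
time_s: 8.32
ee_pos: [480.8, -130.3, 129.9]
ee_rot: [-179.9, -0.0, 85.1]
force: [-0.1, 0.5, -3.7]
gripper_width: 21.9
gripper_force: 60.0
time_s: 8.73
ee_pos: [481.4, -130.4, 128.0]
ee_rot: [180.0, -0.0, 85.1]
force: [0.6, 0.6, -2.8]
gripper_width: 21.7
gripper_force: 60.0
```

```bash

python3 -m crank '[{"grip":0.01,"x":0,"y":0,"z":0.001,"yaw":0},{"grip":0.01,"x":0,"y":0,"z":0.002,"yaw":0},{"grip":0.01,"x":0,"y":0,"z":0.002,"yaw":0},{"grip":0.01,"x":0,"y":0,"z":0.002,"yaw":0},{"grip":0.01,"x":0,"y":0,"z":0.002,"yaw":0}]' 15
python3 -m crank '[{"grip":0.01,"x":0,"y":0,"z":0,"yaw":0},{"grip":0.01,"x":0,"y":0,"z":0,"yaw":0},{"grip":0.01,"x":0,"y":0,"z":0,"yaw":0},{"grip":0.01,"x":0,"y":0,"z":-0.001,"yaw":0},{"grip":0.01,"x":0,"y":0,"z":-0.002,"yaw":0}]' 8
python3 -m crank '[{"grip":0.01,"x":0,"y":0,"z":-0.002,"yaw":0},{"grip":0.01,"x":0,"y":0,"z":-0.004,"yaw":0},{"grip":0.01,"x":0,"y":0,"z":-0.006,"yaw":0},{"grip":0.01,"x":0,"y":0,"z":-0.008,"yaw":0},{"grip":0.01,"x":0,"y":0,"z":-0.01,"yaw":0}]' 8
python3 - <<'E'
from h import *
s=grab_frame("side")[...,::-1][150:310,180:400]
cv2.imwrite("pics/g4.png",cv2.resize(s,(660,480)))
E
```

```text
time_s: 9.15
ee_pos: [481.7, -130.5, 126.3]
ee_rot: [179.9, 0.0, 85.1]
force: [0.4, -2.0, 0.9]
gripper_width: 22.2
gripper_force: 15.0
time_s: 9.57
ee_pos: [481.2, -130.0, 127.7]
ee_rot: [-180.0, -0.0, 85.1]
force: [1.0, 0.6, -2.7]
gripper_width: 22.3
gripper_force: 8.0
time_s: 9.98
ee_pos: [481.2, -130.2, 138.1]
ee_rot: [-180.0, -0.0, 85.1]
force: [-0.1, 0.3, -1.3]
gripper_width: 21.8
gripper_force: 8.0
```

View pics/g4.png

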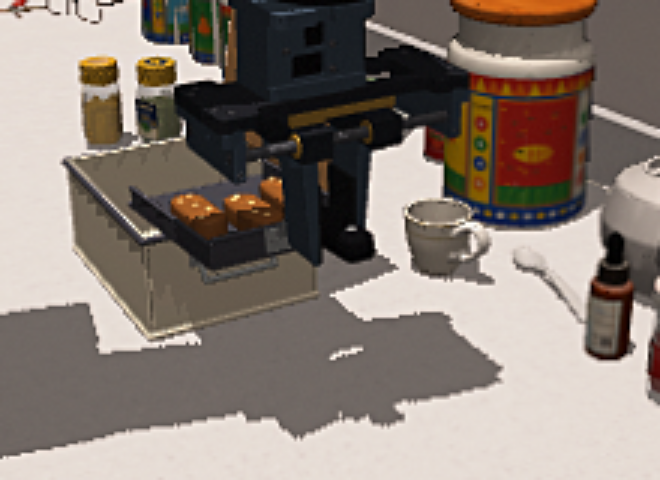

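The side view shows the sheet resting on the box's near rim, lip inside the box, biscotti still in place. The reduced tool load (1.3 N) says it is pivoting on the rim, so I keep raising the handle.

```bash

python3 -m crank '[{"grip":0.01,"x":0,"y":0,"z":-0.003,"yaw":0},{"grip":0.01,"x":0,"y":0,"z":-0.007,"yaw":0},{"grip":0.01,"x":0,"y":0,"z":-0.011,"yaw":0},{"grip":0.01,"x":0,"y":0,"z":-0.015,"yaw":0},{"grip":0.01,"x":0,"y":0,"z":-0.019,"yaw":0}]' 8
python3 -m crank '[{"grip":0.01,"x":0,"y":0,"z":-0.004,"yaw":0},{"grip":0.01,"x":0,"y":0,"z":-0.008,"yaw":0},{"grip":0.01,"x":0,"y":0,"z":-0.012,"yaw":0},{"grip":0.01,"x":0,"y":0,"z":-0.016,"yaw":0},{"grip":0.01,"x":0,"y":0,"z":-0.020,"yaw":0}]' 8
python3 -m crank '[{"grip":0.01,"x":0,"y":0,"z":-0.004,"yaw":0},{"grip":0.01,"x":0,"y":0,"z":-0.008,"yaw":0},{"grip":0.01,"x":0,"y":0,"z":-0.010,"yaw":0},{"grip":0.01,"x":0,"y":0,"z":-0.010,"yaw":0},{"grip":0.01,"x":0,"y":0,"z":-0.010,"yaw":0}]' 8
python3 - <<'E'
from h import *
t=grab_frame("top")[...,::-1][150:280,210:390]; s=grab_frame("side")[...,::-1][150:310,180:400]
cv2.imwrite("pics/g5.png",np.hstack([cv2.resize(t,(400,290)),cv2.resize(s,(400,290))]))
E
```

```text
time_s: 10.45
ee_pos: [481.4, -130.4, 157.4]
ee_rot: [180.0, -0.0, 85.1]
force: [0.1, 0.3, -2.4]
gripper_width: 21.9
gripper_force: 8.0
time_s: 10.87
ee_pos: [481.3, -130.3, 177.3]
ee_rot: [-180.0, -0.0, 85.1]
force: [0.2, -0.1, -2.0]
gripper_width: 22.0
gripper_force: 8.0
time_s: 11.28
ee_pos: [481.6, -130.5, 187.2]
ee_rot: [180.0, 0.0, 85.1]
force: [-0.1, -0.5, -0.1]
gripper_width: 22.2
gripper_force: 8.0
```

View pics/g5.png

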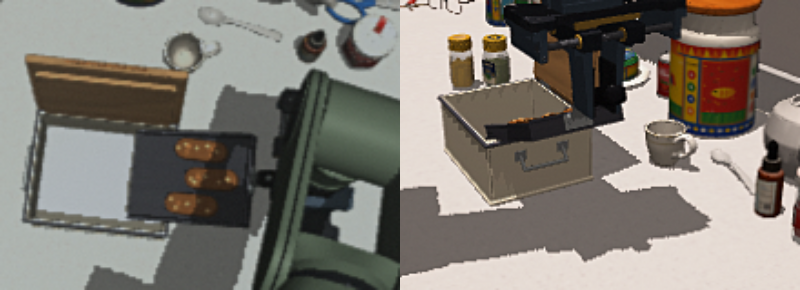

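The tray is tilted about 21° on the rim, biscotti still on it around crop (205,178). I continue with a little forward shift.

```bash

python3 -m crank '[{"grip":0.01,"x":0.002,"y":0,"z":-0.003,"yaw":0},{"grip":0.01,"x":0.004,"y":0,"z":-0.006,"yaw":0},{"grip":0.01,"x":0.006,"y":0,"z":-0.009,"yaw":0},{"grip":0.01,"x":0.008,"y":0,"z":-0.012,"yaw":0},{"grip":0.01,"x":0.010,"y":0,"z":-0.015,"yaw":0}]' 8
python3 -m crank '[{"grip":0.01,"x":0.002,"y":0,"z":-0.003,"yaw":0},{"grip":0.01,"x":0.004,"y":0,"z":-0.006,"yaw":0},{"grip":0.01,"x":0.006,"y":0,"z":-0.009,"yaw":0},{"grip":0.01,"x":0.006,"y":0,"z":-0.010,"yaw":0},{"grip":0.01,"x":0.006,"y":0,"z":-0.010,"yaw":0}]' 8
python3 -m crank '[{"grip":0.01,"x":0,"y":0,"z":0,"yaw":0},{"grip":0.01,"x":0,"y":0,"z":0,"yaw":0},{"grip":0.01,"x":0,"y":0,"z":0,"yaw":0},{"grip":0.01,"x":0,"y":0,"z":0,"yaw":0},{"grip":0.01,"x":0,"y":0,"z":0,"yaw":0}]' 8
python3 - <<'E'
from h import *
t=grab_frame("top")[...,::-1]; s=grab_frame("side")[...,::-1][150:310,180:400]
hsv=cv2.cvtColor(np.ascontiguousarray(t),cv2.COLOR_BGR2HSV)
m=((hsv[...,0]<14)&(hsv[...,1]>130)&(hsv[...,2]>60)).astype(np.uint8); m[:195]=0;m[255:]=0;m[:,:222]=0;m[:,330:]=0
print([(np.round(c,0).tolist(),st[4]) for c,st in zip(*cv2.connectedComponentsWithStats(m)[3:1:-1]) if 10<st[4]<5000])
cv2.imwrite("pics/g6.png",np.hstack([cv2.resize(t[150:280,210:390],(400,290)),cv2.resize(s,(400,290))]))
E
```

```text
time_s: 11.8
ee_pos: [482.1, -120.0, 202.1]
ee_rot: [-180.0, -0.0, 85.1]
force: [0.2, 0.1, -2.7]
gripper_width: 22.3
gripper_force: 8.0
time_s: 12.22
ee_pos: [482.9, -114.3, 212.4]
ee_rot: [180.0, -0.0, 85.1]
force: [-0.2, -0.5, -0.7]
gripper_width: 21.9
gripper_force: 8.0
time_s: 12.63
ee_pos: [482.8, -114.5, 212.0]
ee_rot: [180.0, -0.0, 85.1]
force: [-0.9, -0.5, -0.5]
gripper_width: 21.8
gripper_force: 8.0
[([267.0, 221.0], np.int32(25)), ([264.0, 240.0], np.int32(21))]
```

```bash
cat >>h.py <<'E'
def blobs(n,box,lo=(0,90,35),hi=(20,255,255),amin=12):
    f=np.ascontiguousarray(grab_frame(n)[...,::-1]); x0,x1,y0,y1=box
    m=cv2.inRange(cv2.cvtColor(f[y0:y1,x0:x1],cv2.COLOR_BGR2HSV),lo,hi)
    for c in cv2.findContours(m,0,1)[0]:
        if cv2.contourArea(c)>amin:
            r=cv2.minAreaRect(c); print(n,np.round(np.add(r[0],(x0,y0)),1),np.round(r[1],1),round(r[2]),cv2.contourArea(c))
E
python3 - <<'E'
from h import *
blobs("top",(215,330,198,260)); blobs("side",(215,320,190,240))
f=cv2.imread("pics/g5.png");hsv=cv2.cvtColor(f,cv2.COLOR_BGR2HSV);print(hsv[178,210],hsv[150,200],hsv[205,190])
E
```

```text
top [261.9 241.5] [14.7  8.1] 16 94.0
top [263.2 225.4] [15.1 18.4] 11 191.0
top [259.  201.5] [ 7. 62.] 90 257.5
side [287.5 196.5] [9. 5.] 0 26.5
side [263. 196.] [12. 18.] 90 124.5
side [217.5 193.5] [7. 5.] 90 31.5
[ 12 137  56] [ 14 157 109] [ 14 150 112]
```

```bash
python3 - <<'E'
from h import *
c=np.array([499,110.7]);a=np.radians(-5);bx=np.array([np.cos(a),np.sin(a)]);by=np.array([-np.sin(a),np.cos(a)])
for h,z in [(-44,66),(-95,90)]:
    print(h,z,[proj("top",[*(c+by*h+bx*s),z]).round(0).tolist() for s in(-35,0,35)])
f=np.ascontiguousarray(grab_frame("top")[...,::-1]);cv2.imwrite("pics/g7raw.png",f)
g=f[195:255:2,220:320:2].astype(int); hsv=cv2.cvtColor(f,cv2.COLOR_BGR2HSV)[195:255:2,220:320:2]
for r in hsv: print("".join("B" if p[0]<20 and p[1]>90 and p[2]>35 else "#" if p[2]<85 else "+" if p[2]<150 else "." for p in r))
E
```

```text
-44 66 [[269.0, 241.0], [270.0, 230.0], [271.0, 219.0]]
-95 90 [[286.0, 242.0], [287.0, 231.0], [288.0, 219.0]]
...#BBBBBB##BBBBBBBBBBBBBBBBBBBBBBBB#....+++++++++
...+BBBBBBBBBBBB#BBBBBBBBBBBBBBBBBBB+....+++++++++
...+##BBBBBBBBBBBBBBBBBBBBBBBBBBBBBB.....+++++++++
...++##+++##B#BBBBBBBBBBBBBBBBBBBBBB....++++++++++
...+############+++#BBBBBBBBBBBBBBBB....++++++++++
...++####################+++#BBBB##+....++++++++++
...###....++++####################++.+++++++++++++
...+##.............++++###########################
..++##....................########################
..+.#+....................########################
..#+#+..............++....########################
..#+#..............BBBBB++########################
..###.............+BBBBBBB########################
..#+#.............+BBBBBBB########################
.+###..............+BBBBBB########################
.++##.................##BB########################
.#.#+.............BBBBB+B#########################
+#+#+............+BBBBBBBB########################
+#+#.............+BBBBBBB#########################
.###..............BBBBBBB#########################
.#+#................+##BB#########################
.###..............+BB++.+#########################
.+##.............+BBBBBBB#########################
++##.............+BBBBBBB#########################
+.#+..............BBBBBBB#########################
++#+++++++.........+BBBBB#########################
++#+++++++++++++++....++B#########################
+##++++++.++++++++++++++++++.++###################
...++++######+++++..++++++++++++++++++++++++++####
..........++.+++######+#+++..++###++++++++++++++++
```

All three brown blobs now lie inside the box near cols 254–270, and the tray is bare. I firm the grip to hold the tilt and withdraw along the tray.

```bash

python3 -m crank '[{"grip":0.01,"x":0,"y":0,"z":0,"yaw":0},{"grip":0.01,"x":-0.004,"y":0,"z":-0.003,"yaw":0},{"grip":0.01,"x":-0.012,"y":0,"z":-0.009,"yaw":0},{"grip":0.01,"x":-0.022,"y":0,"z":-0.016,"yaw":0},{"grip":0.01,"x":-0.034,"y":0,"z":-0.025,"yaw":0}]' 60
python3 -m crank '[{"grip":0.01,"x":-0.012,"y":0,"z":-0.009,"yaw":0},{"grip":0.01,"x":-0.024,"y":0,"z":-0.018,"yaw":0},{"grip":0.01,"x":-0.036,"y":0,"z":-0.026,"yaw":0},{"grip":0.01,"x":-0.048,"y":0,"z":-0.033,"yaw":0},{"grip":0.01,"x":-0.060,"y":0,"z":-0.038,"yaw":0}]'
python3 -m crank '[{"grip":0.01,"x":-0.02,"y":0.01,"z":0,"yaw":0},{"grip":0.01,"x":-0.04,"y":0.025,"z":0,"yaw":-0.03},{"grip":0.01,"x":-0.06,"y":0.045,"z":0,"yaw":-0.07},{"grip":0.01,"x":-0.08,"y":0.065,"z":0,"yaw":-0.12},{"grip":0.01,"x":-0.10,"y":0.085,"z":0,"yaw":-0.17}]'
python3 - <<'E'
from h import *
f=np.ascontiguousarray(grab_frame("top")[...,::-1]);cv2.imwrite("pics/g8raw.png",f)
hsv=cv2.cvtColor(f,cv2.COLOR_BGR2HSV)[205:255:2,220:300:2]
for r in hsv: print("".join("B" if p[0]<20 and p[1]>90 and p[2]>35 else "#" if p[2]<85 else "+" if p[2]<150 else "." for p in r))
s=state();p=s["ee_pos"];a=np.radians(s["ee_rot"][2]);d=np.array([580,-352])-p[:2]
print(d@[np.cos(a),np.sin(a)],d@[np.sin(a),-np.cos(a)])
E
```

```text
time_s: 13.3
ee_pos: [479.4, -149.3, 237.3]
ee_rot: [-179.9, 0.0, 85.1]
force: [-0.5, 0.5, -2.1]
gripper_width: 21.7
gripper_force: 60.0
time_s: 13.72
ee_pos: [474.7, -209.7, 276.1]
ee_rot: [179.9, 0.0, 85.0]
force: [0.5, -0.0, -2.3]
gripper_width: 21.6
gripper_force: 60.0
time_s: 14.13
ee_pos: [551.1, -316.9, 274.9]
ee_rot: [-180.0, -0.0, 94.9]
force: [-0.7, -0.0, -1.0]
gripper_width: 21.6
gripper_force: 60.0
...++####################+++#BB#B##+....
...#+#....++++#################+##++....
...+##.............++++###########++....
...+##......................++++##+.....
..+.#+...........................++.....
..#+#+..............++...........++.....
..#+#..............BBBBB++.......#+.....
..###.............+BBBBBBBBB.....#+.....
..#+#.............+BBBBBBBBBB....##.....
.+###..............+BBBBBBB.B+..++##....
.++##.................##BBBBB...+.++....
.#.#+.............BBBBB+#+#B....++++....
+#+#+............+BBBBBBBBBB....++#+....
+++#.............+BBBBBBBBBB+...++#+....
.###..............BBBBBBBBBB+...+#++....
.#+#................++#BBBBB...+++++....
.+##..............+BB++........+#+++....
.+##.............+BBBBBB++.....+#+#+....
.+#+.............+BBBBBBBBB+...++##+....
+.#+..............BBBBBBBBBB...++#......
++#+++++++.........+BBBBBBBB+..+.#++....
++#+++++++++++++++....++BBBB...++#++++..
+##++++++.++++++++++++++++++...++#+++++.
...++++#####+++++...++++++++++++#+++++++
..........++.+++######+++++..++##+++++++
-32.66527642134261 22.709496792952354
```

All three biscotti lie flat on the box floor. I take the tray back to its old, clear spot and lay it down, lip first.

```bash

python3 -m crank '[{"grip":0.01,"x":-0.015,"y":0.012,"z":0.02,"yaw":-0.05},{"grip":0.01,"x":-0.027,"y":0.02,"z":0.045,"yaw":-0.08},{"grip":0.01,"x":-0.0327,"y":0.0227,"z":0.07,"yaw":-0.096},{"grip":0.01,"x":-0.0327,"y":0.0227,"z":0.09,"yaw":-0.096},{"grip":0.01,"x":-0.0327,"y":0.0227,"z":0.10,"yaw":-0.096}]'
python3 -m crank '[{"grip":0.01,"x":0,"y":0,"z":0.005,"yaw":0},{"grip":0.01,"x":0,"y":0,"z":0.01,"yaw":0},{"grip":0.01,"x":0,"y":0,"z":0.016,"yaw":0},{"grip":0.01,"x":0,"y":0,"z":0.022,"yaw":0},{"grip":0.01,"x":0,"y":0,"z":0.028,"yaw":0}]' 12
python3 -m crank '[{"grip":0.01,"x":0,"y":0,"z":0.006,"yaw":0},{"grip":0.01,"x":0,"y":0,"z":0.012,"yaw":0},{"grip":0.01,"x":0,"y":0,"z":0.018,"yaw":0},{"grip":0.01,"x":0,"y":0,"z":0.024,"yaw":0},{"grip":0.01,"x":0,"y":0,"z":0.030,"yaw":0}]' 8
python3 -m crank '[{"grip":0.01,"x":0,"y":0,"z":0.006,"yaw":0},{"grip":0.01,"x":0,"y":0,"z":0.012,"yaw":0},{"grip":0.01,"x":0,"y":0,"z":0.018,"yaw":0},{"grip":0.01,"x":0,"y":0,"z":0.024,"yaw":0},{"grip":0.01,"x":0,"y":0,"z":0.030,"yaw":0}]' 8
```

```text
time_s: 14.6
ee_pos: [574.6, -345.9, 171.0]
ee_rot: [-179.7, -0.2, 100.3]
force: [-0.8, 0.9, -2.6]
gripper_width: 21.8
gripper_force: 60.0
time_s: 15.02
ee_pos: [576.6, -345.9, 147.7]
ee_rot: [179.9, 0.1, 100.3]
force: [0.2, -1.1, 0.5]
gripper_width: 21.8
gripper_force: 12.0
time_s: 15.43
ee_pos: [576.2, -345.7, 116.4]
ee_rot: [180.0, 0.0, 100.3]
force: [0.3, -0.4, -0.4]
gripper_width: 21.7
gripper_force: 8.0
time_s: 15.85
ee_pos: [576.1, -345.6, 86.2]
ee_rot: [-180.0, -0.0, 100.3]
force: [0.1, -1.4, 0.1]
gripper_width: 21.8
gripper_force: 8.0
```

```bash

python3 -m crank '[{"grip":0.01,"x":0,"y":0,"z":0.006,"yaw":0},{"grip":0.01,"x":0,"y":0,"z":0.012,"yaw":0},{"grip":0.01,"x":0,"y":0,"z":0.018,"yaw":0},{"grip":0.01,"x":0,"y":0,"z":0.024,"yaw":0},{"grip":0.01,"x":0,"y":0,"z":0.030,"yaw":0}]' 8
python3 -m crank '[{"grip":0.01,"x":0,"y":0,"z":0.006,"yaw":0},{"grip":0.01,"x":0,"y":0,"z":0.011,"yaw":0},{"grip":0.01,"x":0,"y":0,"z":0.015,"yaw":0},{"grip":0.01,"x":0,"y":0,"z":0.018,"yaw":0},{"grip":0.01,"x":0,"y":0,"z":0.020,"yaw":0}]' 5
python3 -m crank '[{"grip":0.01,"x":0,"y":0,"z":0.001,"yaw":0},{"grip":0.01,"x":0,"y":0,"z":0.002,"yaw":0},{"grip":0.01,"x":0,"y":0,"z":0.002,"yaw":0},{"grip":0.01,"x":0,"y":0,"z":0.002,"yaw":0},{"grip":0.01,"x":0,"y":0,"z":0.002,"yaw":0}]' 3
python3 -m crank '[{"grip":0.03,"x":0,"y":0,"z":0,"yaw":0},{"grip":0.045,"x":0,"y":0,"z":0,"yaw":0},{"grip":0.06,"x":0,"y":0,"z":0,"yaw":0},{"grip":0.06,"x":0,"y":0,"z":0,"yaw":0},{"grip":0.06,"x":0,"y":0,"z":0,"yaw":0}]'
python3 -m crank '[{"grip":0.06,"x":0,"y":0,"z":-0.01,"yaw":0},{"grip":0.06,"x":0,"y":0,"z":-0.03,"yaw":0},{"grip":0.06,"x":0,"y":0,"z":-0.06,"yaw":0},{"grip":0.06,"x":0,"y":0,"z":-0.095,"yaw":0},{"grip":0.06,"x":0,"y":0,"z":-0.13,"yaw":0}]'
```

```text
time_s: 16.27
ee_pos: [576.1, -345.7, 56.3]
ee_rot: [180.0, -0.0, 100.3]
force: [0.1, -1.4, -0.4]
gripper_width: 21.9
gripper_force: 8.0
time_s: 16.68
ee_pos: [576.0, -345.7, 36.5]
ee_rot: [-180.0, -0.0, 100.3]
force: [-1.4, -1.8, 2.5]
gripper_width: 21.9
gripper_force: 5.0
time_s: 17.1
ee_pos: [576.3, -346.1, 35.4]
ee_rot: [180.0, 0.1, 100.3]
force: [-0.8, -0.8, 2.0]
gripper_width: 21.8
gripper_force: 3.0
time_s: 17.52
ee_pos: [576.1, -345.4, 34.7]
ee_rot: [-180.0, -0.0, 100.3]
force: [0.7, 0.5, -0.2]
gripper_width: 52.3
gripper_force: 0.0
time_s: 17.93
ee_pos: [575.8, -345.4, 166.6]
ee_rot: [-180.0, -0.0, 100.3]
force: [0.6, -0.8, 0.2]
gripper_width: 60.0
gripper_force: 0.0
```

The tray is set down and released. Next is the lid, so I check the tray, the jar behind the lid and the lid edge.

```bash

python3 -m crank '[{"grip":0.03,"x":0,"y":0,"z":-0.03,"yaw":-0.1},{"grip":0.01,"x":0,"y":0,"z":-0.065,"yaw":-0.22},{"grip":0,"x":0,"y":0,"z":-0.10,"yaw":-0.34},{"grip":0,"x":0,"y":0,"z":-0.135,"yaw":-0.46},{"grip":0,"x":0,"y":0,"z":-0.165,"yaw":-0.58}]' 20
python3 -m crank '[{"grip":0,"x":0,"y":0,"z":0,"yaw":-0.12},{"grip":0,"x":0,"y":0,"z":0,"yaw":-0.24},{"grip":0,"x":0,"y":0,"z":0,"yaw":-0.36},{"grip":0,"x":0,"y":0,"z":0,"yaw":-0.48},{"grip":0,"x":0,"y":0,"z":0,"yaw":-0.6}]'
python3 - <<'E'
from h import *
k=1/1.4
print("jar top",tri((382*k,140*k),(497*k,209*k))); print("jar near rim",tri((384*k,172*k),(470*k,219*k)))
e=np.array([607,103.5]);x,y=615+45,103
s=state();p=s["ee_pos"];a=np.radians(s["ee_rot"][2]);d=np.array([660,99])-p[:2]
print(p,s["ee_rot"],d@[np.cos(a),np.sin(a)],d@[np.sin(a),-np.cos(a)])
blobs("top",(310,440,185,250),(0,0,0),(180,255,90),30)
t=grab_frame("top")[...,::-1][150:280,210:430]; s=grab_frame("side")[...,::-1][130:370,180:460]
cv2.imwrite("pics/g9.png",np.hstack([cv2.resize(t,(400,290)),cv2.resize(s,(400,343))[:290]]))
E
```

```text
time_s: 18.35
ee_pos: [575.9, -345.5, 333.8]
ee_rot: [179.9, 0.2, 133.9]
force: [0.9, -0.3, -0.2]
gripper_width: 29.4
gripper_force: 0.0
time_s: 18.77
ee_pos: [575.9, -345.5, 330.9]
ee_rot: [-180.0, 0.0, 168.3]
force: [0.4, 0.2, -0.7]
gripper_width: 0.3
gripper_force: 0.0
jar top (array([850.7,  72.4, 199.9]), np.float64(16.0))
jar near rim (array([780.9,  67.9, 192.2]), np.float64(21.5))
[ 575.88844497 -345.4688466   330.88079372] [-1.79997051e+02  4.23686296e-02  1.68265994e+02] 8.037121472621582 452.28609746962377
top [436.2 227.8] [20.3 55. ] 23 421.0
top [365.8 221.9] [ 51.5 103. ] 84 2224.0
top [426. 192.] [14. 26.] 90 239.0
top [398.4 194.8] [20.8 31.7] 87 127.5
```

```bash

python3 -m crank '[{"grip":0,"x":0,"y":0.03,"z":0,"yaw":0},{"grip":0,"x":0.001,"y":0.065,"z":0,"yaw":0},{"grip":0,"x":0.002,"y":0.10,"z":0,"yaw":0},{"grip":0,"x":0.002,"y":0.135,"z":0,"yaw":0},{"grip":0,"x":0.003,"y":0.17,"z":0,"yaw":0}]'
python3 -m crank '[{"grip":0,"x":0,"y":0.035,"z":0,"yaw":0},{"grip":0,"x":0.001,"y":0.07,"z":0,"yaw":0},{"grip":0,"x":0.002,"y":0.105,"z":0,"yaw":0},{"grip":0,"x":0.002,"y":0.14,"z":0,"yaw":0},{"grip":0,"x":0.003,"y":0.175,"z":0,"yaw":0}]'
python3 -m crank '[{"grip":0,"x":0,"y":0.035,"z":0,"yaw":-0.03},{"grip":0,"x":0.001,"y":0.07,"z":0,"yaw":-0.06},{"grip":0,"x":0.002,"y":0.095,"z":0,"yaw":-0.09},{"grip":0,"x":0.002,"y":0.107,"z":0,"yaw":-0.117},{"grip":0,"x":0.002,"y":0.107,"z":0,"yaw":-0.117}]'
python3 -m crank '[{"grip":0,"x":0,"y":0,"z":0.025,"yaw":0},{"grip":0,"x":0,"y":0,"z":0.055,"yaw":0},{"grip":0,"x":0,"y":0,"z":0.08,"yaw":0},{"grip":0,"x":0,"y":0,"z":0.10,"yaw":0},{"grip":0,"x":0,"y":0,"z":0.11,"yaw":0}]'
```

```text
time_s: 19.33
ee_pos: [608.8, -177.3, 330.3]
ee_rot: [180.0, 0.0, 167.7]
force: [0.1, -0.4, 0.1]
gripper_width: 0.7
gripper_force: 0.0
time_s: 19.75
ee_pos: [642.5, -5.3, 330.4]
ee_rot: [180.0, 0.0, 167.7]
force: [0.8, 0.2, -0.0]
gripper_width: 0.2
gripper_force: 0.0
time_s: 20.17
ee_pos: [663.0, 100.3, 329.7]
ee_rot: [180.0, -0.0, 174.8]
force: [-0.4, -0.0, 0.1]
gripper_width: 0.6
gripper_force: 0.0
time_s: 20.58
ee_pos: [661.3, 95.7, 217.1]
ee_rot: [-179.9, -0.3, 174.4]
force: [-0.2, 0.3, 0.5]
gripper_width: 0.5
gripper_force: 0.0
```

```bash

python3 -m crank '[{"grip":0,"x":0.006,"y":0,"z":0,"yaw":0},{"grip":0,"x":0.013,"y":0,"z":0,"yaw":0},{"grip":0,"x":0.02,"y":0,"z":0,"yaw":0},{"grip":0,"x":0.027,"y":0,"z":0,"yaw":0},{"grip":0,"x":0.034,"y":0,"z":0,"yaw":0}]'
python3 -m crank '[{"grip":0,"x":0.007,"y":0,"z":0,"yaw":0},{"grip":0,"x":0.014,"y":0,"z":0,"yaw":0},{"grip":0,"x":0.021,"y":0,"z":0,"yaw":0},{"grip":0,"x":0.028,"y":0,"z":0,"yaw":0},{"grip":0,"x":0.035,"y":0,"z":0,"yaw":0}]'
python3 -m crank '[{"grip":0,"x":0.006,"y":0,"z":0,"yaw":0},{"grip":0,"x":0.012,"y":0,"z":0,"yaw":0},{"grip":0,"x":0.018,"y":0,"z":0,"yaw":0},{"grip":0,"x":0.024,"y":0,"z":0,"yaw":0},{"grip":0,"x":0.03,"y":0,"z":0,"yaw":0}]'
python3 -m crank '[{"grip":0,"x":0.005,"y":0,"z":0,"yaw":0},{"grip":0,"x":0.010,"y":0,"z":0,"yaw":0},{"grip":0,"x":0.015,"y":0,"z":0,"yaw":0},{"grip":0,"x":0.015,"y":0,"z":0,"yaw":0},{"grip":0,"x":0.015,"y":0,"z":0,"yaw":0}]'
python3 -c "
from h import *
blobs('side',(225,345,130,270),(0,60,40),(22,255,255),80)"
```

```text
time_s: 21.0
ee_pos: [628.7, 101.2, 221.7]
ee_rot: [180.0, 0.2, 174.6]
force: [1.6, -0.5, -0.1]
gripper_width: 0.3
gripper_force: 0.4
time_s: 21.42
ee_pos: [593.6, 104.6, 220.1]
ee_rot: [180.0, 0.0, 174.6]
force: [1.1, 0.3, 1.1]
gripper_width: 0.2
gripper_force: 0.4
time_s: 21.83
ee_pos: [563.6, 107.3, 219.8]
ee_rot: [180.0, -0.0, 174.6]
force: [0.1, 0.2, 0.9]
gripper_width: 0.4
gripper_force: 0.1
time_s: 22.25
ee_pos: [549.2, 108.7, 220.1]
ee_rot: [180.0, 0.0, 174.6]
force: [-0.3, 0.2, 0.4]
gripper_width: 0.8
gripper_force: 0.0
side [255.2 241.3] [32.2 65.4] 78 1659.5
side [332.  193.3] [22.7 46.3] 3 640.5
side [274.3 162.7] [23.5 16.7] 82 227.5
side [337.  149.5] [15. 14.] 90 163.5
side [248.6 180. ] [84.9 65.5] 78 2660.5
```

```bash

python3 -m crank '[{"grip":0,"x":0,"y":0,"z":-0.02,"yaw":0},{"grip":0,"x":0,"y":0.02,"z":-0.05,"yaw":0},{"grip":0,"x":0,"y":0.05,"z":-0.08,"yaw":0},{"grip":0,"x":0,"y":0.08,"z":-0.1,"yaw":0},{"grip":0,"x":0,"y":0.11,"z":-0.12,"yaw":0}]'
python3 -m crank '[{"grip":0,"x":0,"y":0.035,"z":0,"yaw":0},{"grip":0,"x":0,"y":0.07,"z":0,"yaw":0},{"grip":0,"x":0,"y":0.105,"z":0,"yaw":0},{"grip":0,"x":0,"y":0.14,"z":0,"yaw":0},{"grip":0,"x":0,"y":0.15,"z":0,"yaw":0}]'
python3 - <<'E'
from h import *
t=grab_frame("top")[...,::-1][140:290,190:430]; s=grab_frame("side")[...,::-1][130:370,180:460]
cv2.imwrite("pics/fin.png",np.hstack([cv2.resize(t,(380,240)),cv2.resize(s,(420,360))[:240]]) if 0 else np.vstack([cv2.resize(t,(400,250)),cv2.resize(s,(400,343))]))
E
```

```text
time_s: 22.72
ee_pos: [560.1, 219.2, 341.9]
ee_rot: [179.9, 0.1, 174.6]
force: [1.7, 0.2, -0.6]
gripper_width: 0.4
gripper_force: 0.0
time_s: 23.13
ee_pos: [573.6, 372.5, 338.5]
ee_rot: [179.9, -0.1, 174.8]
force: [0.1, -0.3, -0.0]
gripper_width: 0.6
gripper_force: 0.0
```

View pics/fin.png

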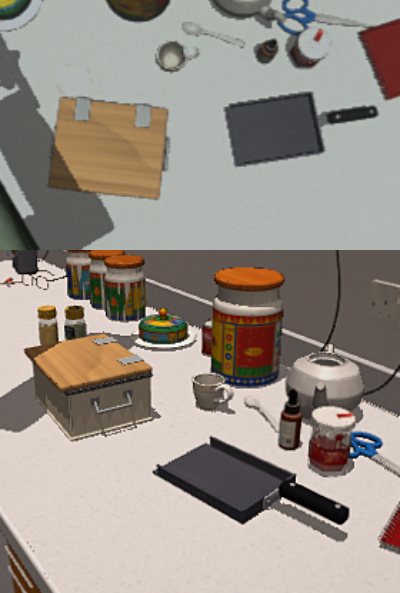

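The picture shows the lid lying on the box, the empty tray flat, and the bystanders in place. I verify that the lid is fully shut by comparing its wood outline with the projected shut corners.

```bash
python3 - <<'E'
from h import *
c=np.array([499,110.7]);a=np.radians(-5);bx=np.array([np.cos(a),np.sin(a)]);by=np.array([-np.sin(a),np.cos(a)])
for z in (102,115): print(z,[(n,proj(n,[*(c+bx*-90+by*s),z]).round(1).tolist()) for n in("side","top") for s in(-99,99)])
for n,(x0,x1,y0,y1) in (("side",(195,300,180,260)),("top",(215,295,190,265))):
    f=np.ascontiguousarray(grab_frame(n)[...,::-1])[y0:y1,x0:x1]
    m=cv2.inRange(cv2.cvtColor(f,cv2.COLOR_BGR2HSV),(5,60,50),(25,255,255))
    k=max(cv2.findContours(m,0,1)[0],key=cv2.contourArea); q=cv2.approxPolyDP(k,3,True)[:,0]+(x0,y0); print(n,q.tolist())
E
```

```text
102 [('side', [220.7, 225.8]), ('side', [194.8, 198.2]), ('top', [285.3, 260.4]), ('top', [218.3, 253.0])]
115 [('side', [220.3, 220.5]), ('side', [194.4, 193.6]), ('top', [285.4, 260.2]), ('top', [217.7, 252.7])]
side [[207, 181], [209, 196], [197, 201], [205, 208], [205, 233], [223, 250], [224, 256], [245, 259], [274, 251], [276, 247], [285, 248], [284, 219], [227, 233], [221, 231], [286, 212], [279, 207], [263, 208], [274, 203], [261, 194], [247, 196], [244, 193], [254, 191], [253, 188], [220, 194], [219, 180], [208, 184]]
top [[226, 199], [219, 251], [283, 259], [290, 206], [281, 204], [277, 217], [270, 215], [271, 203], [245, 200], [240, 213], [233, 211], [235, 199]]
```

```bash
python3 -c "
from workcell import *
print(job_done())"
```

```text
the job is handed in; nothing more can be done
None
```

I've handed the job in: all three biscotti slid off into the box, the empty tray is flat on the worktop back in its old spot, the lid measures shut, and the other things look undisturbed in the last picture. It took about 23 s of the 72 s.

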